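# Raise a sample bottle with the bath unit's hooded pedal and set it in the tray

## Task

The brown sample bottle is sunk in the well of the bath unit, where it cannot be gripped. Reach in under the hood at the pedal end of the unit and push the spring pedal right down onto its stop, firmly (about 20 N) but without ramming it, hold it there for half a second and let it spring back up; the lift stays up. Then take the raised bottle out of the well and leave it standing upright in the free part of the white tray, without knocking over or pushing about the two jars that stand there.

Things in the scene. Friction and masses are not known exactly. Their poses are not given: they have to be found in the camera images.
- bath_unit: fixed off-white box with a steel deck, 210 mm deep (local x 30 to 240 mm), 220 mm wide, deck top 190 mm above the table. Origin on the table under the pedal's hinge axis; x axis points from the pedal to the box, which is 50 to 75 degrees to the left of the robot's straight ahead, so that the pedal end looks to the robot's right; z up. Two black covers (8 mm high, with 12 mm knobs) lie on the deck at local x 197, y +-60 mm
- hood_edge (a point): middle of the front edge of the grey hood's roof (top face, 170 mm high, 5 mm thick, unit's local x -85 mm); the roof runs back to the box. Side plates: inner faces at y +-50 mm; front open. Pressing straight down would drive the gripper's body into the roof: come in tilted about 40 degrees from vertical, fingers pointing along the unit's +x and down
- pedal (a joint): pedal angle in rad: 0 at rest (front raised), 0.47 to 0.58 on its stop, a rubber-tipped stud under the tread that is set differently each time. Spring return. Hinge axis along the unit's y, 90 mm above the table. Pushing at the tread point takes about 2 N at first, 7 to 11 N with the lift just before the stop; there it is rigid. Under 14 N it is not held firmly on the stop; over 40 N is ramming
- pedal_tread (a point): point on top of the ribbed steel tread (70 by 70 mm, 10 mm thick), on its midline, 100 mm in front of the hinge axis and 20 mm from its front edge; about 121 mm above the table at rest, it sinks 45 to 58 mm, nearly vertically, to the stop
- lift (a joint): height in m of the lift platform in the well: 0 down, 0.047 to 0.062 when the pedal has been pressed fully. The pedal pushes it up; it stays up by friction when the pedal returns
- well_mouth (a point): centre of the well's mouth (62 mm diameter) in the deck, 190 mm above the table, 106 mm behind the hinge axis
- bottle_mid (a point): centre, half-way up, of the brown bottle with black cap: 107 mm tall, body 52 mm diameter, cap 48 mm diameter and 27 mm tall, about 150 g. Standing sunk in the well its cap is 4 mm below the deck; once lifted it stands 43 to 58 mm proud of the deck. z axis up through the cap
- tray: white open tray 230 by 160 mm, walls 22 mm high and 5 mm thick, floor 5 mm; origin under its centre, x along its length (roughly to the robot's left); fixed to the bench, to the left or right of the unit
- tray_free (a point): on the tray's floor, middle of its free part (50 mm from the tray's centre towards its -x end)
- jar_a_mid (a point): centre of a glass jar with blue cap, 62 mm diameter, 85 mm tall, standing in the tray's +x end; leave alone
- jar_b_mid (a point): centre of the second such jar beside it; leave alone
- hotplate: grey hotplate 200 by 150 mm, 97 mm high, fixed on the side of the unit opposite the tray; origin under its centre
Things that resemble listed ones, but are neither listed nor needed, are in the scene too. What is shaped like the part that bears bottle_mid but green or red is not meant.

How it is judged:
By the outcome, as a careful person would: the job done as asked, in the order asked, and still so for the second after the job is handed in, with the robot touching nothing.
It also fails if it takes over 59 s, if anything falls off the work surface, if the arm or the gripper's body presses on something with over 40 N, if the wrist force passes 120 N, or if a joint passes its speed limit or range.

## Robot

A 6-joint arm with a two-finger parallel gripper is mounted at the origin on the work surface. World frame = base frame: x ahead of the robot, y to its left, z up, the work surface at z = 0. Lengths are in m, angles in rad, forces in N, time in s.
With the tool pointing down it reaches from about 0.25 to 0.725 m from the base axis. Payload 9.7 kg.
Tool frame: the origin (TCP) lies at the centre of the arm's flange, where the gripper is bolted on; the fingertips stand 173 mm ahead of it and the grasp point (between the pads) lies 155 mm ahead of it; z points along the fingers, y is the direction in which the jaws open and shut (so a half turn about z gives the same grasp; the last joint's range is limited). The gripper opens to 85 mm and grips with 20 to 120 N. Pads are 22 mm wide; open, the fingers measure 114 mm over their backs; the gripper's body (76 mm by 85 mm) begins 54 mm behind the grasp point. The pads swing forward as they close: fully open they stand 13 mm farther back than shut.
Start: joints at [-1.149, 0.087, 0.176, 1.66, 0, 1.571], TCP at [0.225, -0.502, 0.405] pointing down, gripper open.
Joint ranges: [-3.13, 3.13], [-0.85, 1.81], [-1.15, 1.24], [-2.2, 2.28], [-1.44, 1.52], [-3.14, 3.14]. Speed limits (rad/s): [2.22, 2.22, 2.57, 3.14, 3.14, 3.14].

## Interface

Orientations are given as a unit quaternion [w, x, y, z].
In Python, from workcell import * gives the robot as it stands. Calls block until the motion is done:
- move_ptp(position, orientation): joint-space move of the TCP to a pose.
- line_to(position, vel=0.15, ori=None, f_stop=None): straight line of the TCP; ori=None keeps the orientation; vel is the mean speed in m/s. With f_stop (N) it stops when the force on the tool has changed by that much, and returns True; else False.
- goto_joints(angles): joint-space move.
- ungrasp() and clamp(strength=None): open the fingers fully, or close them until they stop; strength is the grip in N (None keeps the last).
- wait(seconds).
- inverse_kinematics(position, orientation): joint angles nearest the present ones, or None.
- snapshot(name): name is "scene" or "side" or "wrist"; returns a dict with "pixels" (384x512x3 uint8, red, green, blue), "vfov" (degrees; the focal length in pixels is half the picture's height over the tangent of half this angle, whatever the lens; pixels are square), "cx", "cy" (the principal point, pixels), "camera_from_world" (4x4, takes a point from world to camera coordinates). Camera axes: x right, y down, z forward; pixel columns grow to the right and rows downward; lengths in m; the calibration is good to about 2 mm. A picture is of the moment at which its call begins. There is no depth.
A pose or a line that the arm cannot do raises PlanningError and nothing moves.
- close_job(): hands the job in, once; it reports no verdict.
Readings, each from a call of its own:
- read_time_s(): time.
- read_qpos(): joint angles.
- read_qd(): joint speeds.
- read_tau(): joint torques, N m.
- read_ee_pos(): TCP position.
- read_orientation(): TCP orientation.
- read_force(): force on the tool from outside, world axes, zero at the start.
- read_torque(): the same for the moment, N m.
- read_finger_gap(): finger opening in m.
Only numpy, scipy, OpenCV 4.12 (cv2) and the standard library are available. Lean on these libraries where they do the work, as an engineer would, in place of code of your own. Each camera call takes 0.05 s, during which the arm holds its last target.

## Working session

There is one attempt and no reset: what is moved stays moved. The work goes in short steps, each a Python script; the robot and the scene stay as the last script left them, time stands still between calls to the robot, and variables do not carry over. Pictures are saved under pics/ and viewed, and the job is handed in when it is done.

```bash
ls; mkdir -p pics
cat > h.py <<'E'
from workcell import *
import numpy as np, cv2
def save(n,f):
    s=snapshot(n); cv2.imwrite('pics/'+f,cv2.cvtColor(s['pixels'],cv2.COLOR_RGB2BGR)); 
    np.save('pics/'+f+'.npy',{k:s[k] for k in s},allow_pickle=True); return s
def load(f): return np.load('pics/'+f+'.npy',allow_pickle=True).item()
def ray(s,u,v):
    f=s['pixels'].shape[0]/2/np.tan(np.radians(s['vfov'])/2)
    T=np.array(s['camera_from_world']);R=T[:3,:3];c=-R.T@T[:3,3]
    d=R.T@np.array([(u-s['cx'])/f,(v-s['cy'])/f,1]);return c,d/np.linalg.norm(d)
def onz(s,u,v,z):
    c,d=ray(s,u,v);return c+d*(z-c[2])/d[2]
def proj(s,p):
    f=s['pixels'].shape[0]/2/np.tan(np.radians(s['vfov'])/2)
    T=np.array(s['camera_from_world']);q=T[:3,:3]@np.array(p)+T[:3,3]
    return np.array([s['cx']+f*q[0]/q[2],s['cy']+f*q[1]/q[2]])
E
python3 - <<'E'
from h import *
for n in ['scene','side','wrist']:
    s=save(n,n+'0.png'); T=np.array(s['camera_from_world']); print(n,s['vfov'],s['cx'],s['cy'],(-T[:3,:3].T@T[:3,3]).round(3),T[2,:3].round(2), [k for k in s])
print(read_time_s())
E
```

```text
pics
scene 45.641839648197404 257.7028664175092 196.83233179226482 [1.588 0.61  1.24 ] [-0.63 -0.37 -0.68] ['pixels', 'vfov', 'cx', 'cy', 'camera_from_world']
side 57.815909319513175 258.6160151257413 192.6753227505796 [0.505 0.659 0.852] [ 0.05 -0.65 -0.75] ['pixels', 'vfov', 'cx', 'cy', 'camera_from_world']
wrist 70.04388317513497 258.58024546067475 189.39026728099327 [ 0.29  -0.472  0.372] [-0.26 -0.12 -0.96] ['pixels', 'vfov', 'cx', 'cy', 'camera_from_world']
0.15
```

View pics/scene0.png

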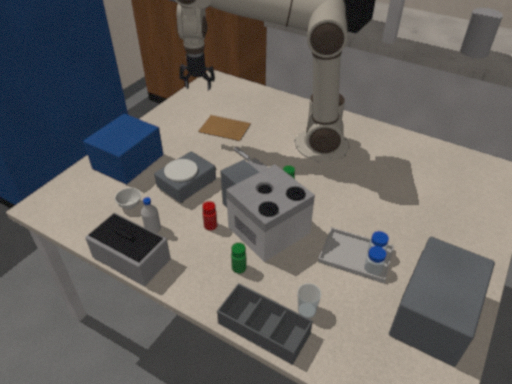

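View pics/side0.png

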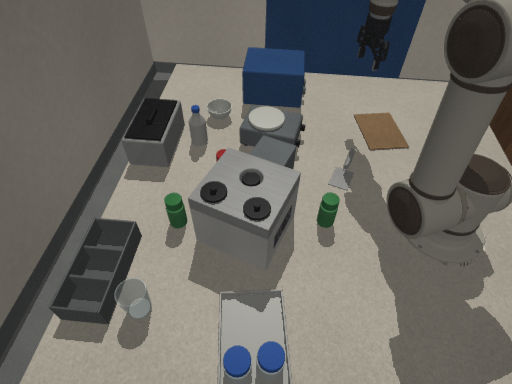

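View pics/wrist0.png

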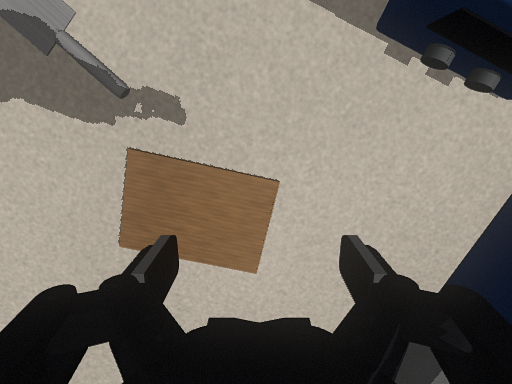

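The scene view shows the unit at about (270,210), with the grey hood at (243,185) and the tray at (360,253). In the side view the well is at (251,177), the cover knobs are at (213,190) and (257,207), and the jars are at (237,358) and (271,355). I'll zoom in on these.

Run:
```python
import cv2
a=cv2.imread('pics/side0.png')[130:270,170:320]; cv2.imwrite('pics/side0z.png',cv2.resize(a,None,fx=4,fy=4,interpolation=cv2.INTER_CUBIC))
a=cv2.imread('pics/scene0.png')[150:260,200:330]; cv2.imwrite('pics/scene0z.png',cv2.resize(a,None,fx=5,fy=5,interpolation=cv2.INTER_CUBIC))
a=cv2.imread('pics/side0.png')[280:384,200:310]; cv2.imwrite('pics/side0t.png',cv2.resize(a,None,fx=5,fy=5,interpolation=cv2.INTER_CUBIC))
```

```text
(no output)
```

View pics/side0z.png

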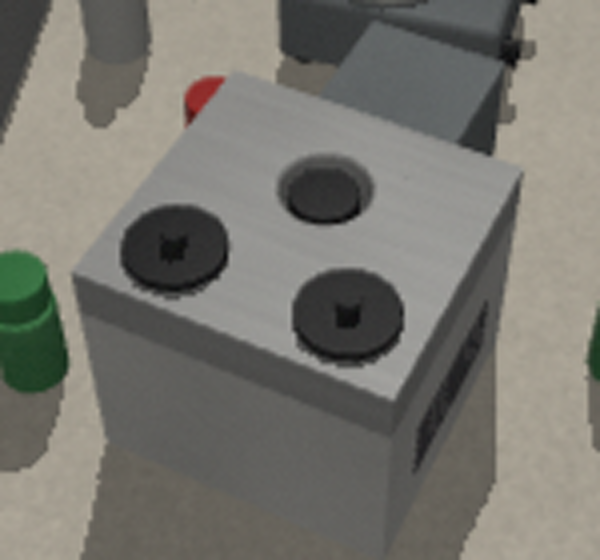

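View pics/scene0z.png

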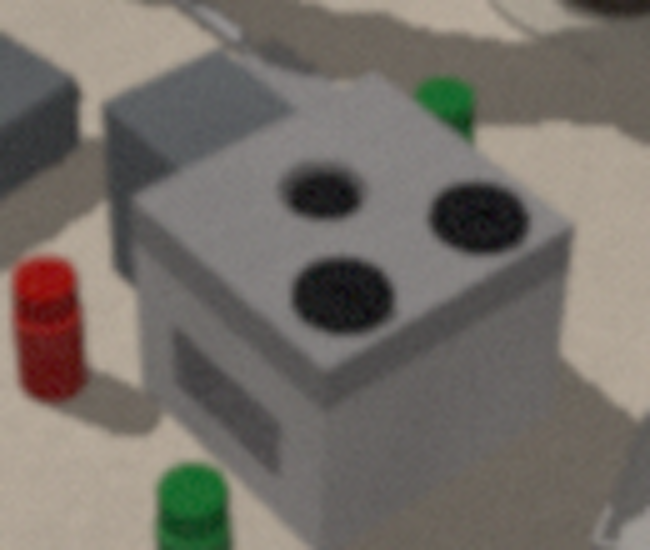

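View pics/side0t.png

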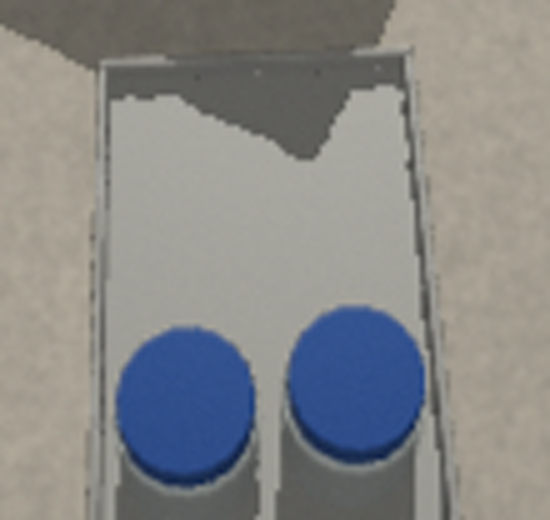

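Run:
```python
from h import *
S=load('side0.png');C=load('scene0.png')
loc=np.array([[.03,.11],[.03,-.11],[.24,-.11],[.24,.11]])
sz=np.array([[232,72],[522,175],[392,402],[74,273]])/4+[170,130]-.375
cz=np.array([[135,205],[372,72],[573,228],[325,368]])/5+[200,150]-.4
def fit(L,P):
    mL=L.mean(0);mP=P.mean(0);A=L-mL;B=P-mP
    th=np.arctan2((A[:,0]*B[:,1]-A[:,1]*B[:,0]).sum(),(A*B).sum())
    R=np.array([[np.cos(th),-np.sin(th)],[np.sin(th),np.cos(th)]]);t=mP-R@mL
    return th,t,(L@R.T+t-P)
for s,z in ((S,sz),(C,cz)):
    P=np.array([onz(s,u,v,.19)[:2] for u,v in z]);th,t,r=fit(loc,P)
    print(np.degrees(th),t,'\n',(r*1000).round(1).tolist())
P=np.vstack([[onz(s,u,v,.19)[:2] for u,v in z] for s,z in ((S,sz),(C,cz))])
th,t,r=fit(np.vstack([loc,loc]),P);print(np.degrees(th),t)
R=np.array([[np.cos(th),-np.sin(th)],[np.sin(th),np.cos(th)]])
print('well',R@[.106,0]+t,'hood',R@[-.085,0]+t,'tread',R@[-.1,0]+t)
for n,s in (('S',S),('C',C)):print(n,'well',onz(s,*( (325/4+170,190/4+130) if n=='S' else (322/5+200,190/5+150)),.19), proj(s,[*(R@[.106,0]+t),.19]), 'hoodcorners',[proj(s,[*(R@[-.085,y]+t),.17]).round(1) for y in (-.055,.055)])
# tray: rim corners z=.022
for u,v in [(102,64),(410,52)]: print('rim',onz(S,u/5+200,v/5+280,.022))
for u,v in [(186,400),(356,380)]: print('cap',onz(S,u/5+200,v/5+280,.085))
# scene jars
img=cv2.cvtColor(C['pixels'],cv2.COLOR_RGB2BGR)[220:285,310:405];cv2.imwrite('pics/scene0t.png',cv2.resize(img,None,fx=7,fy=7,interpolation=cv2.INTER_CUBIC))
```

```text
-116.27536567145259 [0.64096324 0.18338196] 
 [[77.0, 181.7], [86.4, 200.0], [-78.6, -180.0], [-84.8, -201.8]]
-104.98192613788213 [0.61452156 0.19069461] 
 [[63.5, 203.6], [61.1, 193.1], [-68.4, -208.7], [-56.1, -188.0]]
-110.88630974157921 [0.62854089 0.1874362 ]
well [0.59075033 0.08840149] hood [0.65884465 0.26685082] tread [0.66419237 0.28086517]
S well [0.57019509 0.03466523 0.19      ] [240.85856594 192.20542538] hoodcorners [array([222. , 265.1]), array([180.2, 245.7])]
C well [0.57087753 0.03338426 0.19      ] [275.50346467 197.03765804] hoodcorners [array([326.5, 226.5]), array([301. , 242.3])]
rim [0.62112182 0.28339274 0.022     ]
rim [0.46650216 0.26095873 0.022     ]
cap [0.55369927 0.45331443 0.085     ]
cap [0.48452835 0.43864352 0.085     ]
```

View pics/scene0t.png

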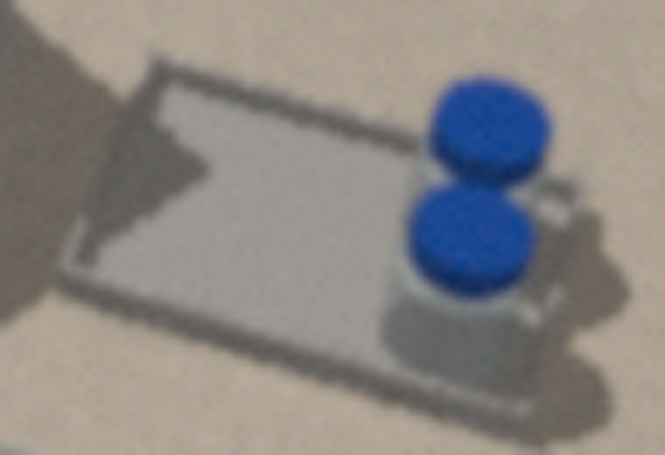

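```bash
cat > fit.py <<'E'
from h import *
S=load('side0.png');C=load('scene0.png')
def fit(L,P):
    mL=L.mean(0);mP=P.mean(0);A=L-mL;B=P-mP
    th=np.arctan2((A[:,0]*B[:,1]-A[:,1]*B[:,0]).sum(),(A*B).sum())
    R=np.array([[np.cos(th),-np.sin(th)],[np.sin(th),np.cos(th)]]);t=mP-R@mL
    return th,t,(L@R.T+t-P)
loc=np.array([[.03,-.11],[.03,.11],[.24,.11],[.24,-.11]])
sz=np.array([[232,72],[522,175],[392,402],[74,273]])/4+[170,130]-.375
cz=np.array([[135,205],[372,72],[573,228],[325,368]])/5+[200,150]-.4
PS=np.array([onz(S,u,v,.19)[:2] for u,v in sz]);PC=np.array([onz(C,u,v,.19)[:2] for u,v in cz])
th,t,r=fit(np.vstack([loc,loc]),np.vstack([PS,PC]))
R=np.array([[np.cos(th),-np.sin(th)],[np.sin(th),np.cos(th)]])
U=lambda x,y,z:np.array([*(R@[x,y]+t),z])
E
python3 - <<'E'
from fit import *
for P in (PS,PC):
    a,b,r0=fit(loc,P);print(np.degrees(a),b,(r0*1000).round(1).tolist())
print(np.degrees(th),t)
print('well',U(.106,0,.19),'tread',U(-.1,0,.121),'hood',U(-.085,0,.17))
for n,s in (('S',S),('C',C)):
    print(n,'well',proj(s,U(.106,0,.19)),'hood',[proj(s,U(-.085,y,.17)).round(1) for y in (-.055,.055)])
tz=np.array([[158,65],[65,275],[575,185],[525,405]])/7+[310,220]-.4
for u,v in tz: print('rim scene',onz(C,u,v,.022))
for u,v in np.array([[488,125],[473,235]])/7+[310,220]-.4: print('cap scene',onz(C,u,v,.085))
E
```

```text
69.65565395994945 [ 0.53426638 -0.06424814] [[-1.5, -0.4], [-1.1, -3.0], [-0.1, 2.2], [2.7, 1.3]]
70.32510231155756 [ 0.53416995 -0.06683485] [[-1.7, -5.3], [1.3, 1.4], [-3.3, 0.2], [3.7, 3.7]]
69.98986944745606 [ 0.53421625 -0.06554325]
well [0.570488   0.03405776 0.19      ] tread [ 0.49999762 -0.15950646  0.121     ] hood [ 0.50513042 -0.14541198  0.17      ]
S well [251.16385247 177.32385288] hood [array([262.7, 135.2]), array([296.4, 146. ])]
C well [264.6259538  188.00336301] hood [array([219.6, 171.1]), array([243.4, 159.4])]
rim scene [0.472076   0.26455397 0.022     ]
rim scene [0.62407953 0.28332299 0.022     ]
rim scene [0.43877093 0.47754898 0.022     ]
rim scene [0.5827932  0.50236026 0.022     ]
cap scene [0.4831147  0.43565864 0.085     ]
cap scene [0.55289297 0.45362362 0.085     ]
```

```bash
cat >> fit.py <<'E'
from scipy.spatial.transform import Rotation as Ro
def quat(z,y):
    z=np.array(z)/np.linalg.norm(z);y=np.array(y)-np.dot(y,z)*z;y/=np.linalg.norm(y)
    q=Ro.from_matrix(np.c_[np.cross(y,z),y,z]).as_quat();return q[[3,0,1,2]]
ux=np.array([*R[:,0],0]);uy=np.array([*R[:,1],0])
a=np.radians(40);zt=np.sin(a)*ux-np.cos(a)*np.array([0,0,1])
E
python3 - <<'E'
from fit import *
for n,p,z in [('hot L',(241,122),.08),('hot mid plate',(267,119),.1),('hot R',(303,120),.08),('front right bottom',(300,140),.0),('blue box fl',(243,98),0),('box fr',(304,102),0),('ladle',(350,150),0.03)]:
    w=onz(S,*p,z);print(n,w,'local',R.T@(w[:2]-t))
for sgn in (1,-1):
  q=quat(zt,sgn*uy);print(q)
  for p in [U(-.16,0,.25),U(-.1,0,.14),U(-.1,0,.06)]:
    tcp=p-.173*zt;j=inverse_kinematics(tcp,q);print(tcp,None if j is None else np.round(j,2))
  j=inverse_kinematics(U(.106,0,.4),quat([0,0,-1],sgn*uy));print(np.round(j,2))
E
```

```text
hot L [ 0.64678544 -0.33637421  0.08      ] local [-0.21596185 -0.19844827]
hot mid plate [ 0.55455159 -0.33821337  0.1       ] local [-0.24925114 -0.11241172]
hot R [ 0.42619202 -0.37433949  0.08      ] local [-0.32711929 -0.00416281]
front right bottom [ 0.42806601 -0.35786375  0.        ] local [-3.10996891e-01 -2.85890455e-04]
blue box fl [ 0.67389129 -0.6034188   0.        ] local [-0.45761027 -0.31529679]
box fr [ 0.41510623 -0.60567147  0.        ] local [-0.54827965 -0.07290487]
ladle [ 0.25371662 -0.28838321  0.03      ] local [-0.30537072  0.18731369]
[ 0.28018384 -0.53891749  0.76979878  0.19614993]
[ 0.44141456 -0.3203736   0.38252569] [-0.75  0.23  0.23  1.89  0.63 -2.08]
[ 0.46194573 -0.26399567  0.27252569] [-0.65  0.16 -0.05  1.6   0.66 -1.95]
[ 0.46194573 -0.26399567  0.19252569] [-0.65  0.21 -0.16  1.45  0.66 -1.95]
[ 0.06  0.14  0.22  1.66  0.   -1.16]
[-0.19614993  0.76979878  0.53891749  0.28018384]
[ 0.44141456 -0.3203736   0.38252569] [-0.75  0.23  0.23  1.89  0.63  1.07]
[ 0.46194573 -0.26399567  0.27252569] [-0.65  0.16 -0.05  1.6   0.66  1.19]
[ 0.46194573 -0.26399567  0.19252569] [-0.65  0.21 -0.16  1.45  0.66  1.19]
[0.06 0.14 0.22 1.66 0.   1.98]
```

Run:
```python
from fit import *
q=quat(zt,-uy)
clamp()
p=U(-.16,0,.22)-.173*zt
move_ptp(p,q)
print(read_time_s(),read_finger_gap(),read_force(),read_ee_pos()-p)
for n in ('wrist','scene','side'):save(n,n+'1.png')
b=[cv2.imread('pics/scene1.png')[110:240,170:320],cv2.imread('pics/side1.png')[80:210,200:350]]
cv2.imwrite('pics/z1.png',cv2.resize(np.hstack(b),None,fx=2.6,fy=2.6,interpolation=cv2.INTER_CUBIC))
w=load('wrist1.png');print([proj(w,U(x,y,z)).round(0) for x,y,z in [(-.085,-.055,.17),(-.085,.055,.17),(-.12,-.035,.127),(-.12,.035,.127),(-.1,0,.121)]])
```

```text
2.3083 -3.1712161321276776e-05 [-0.87780866 -0.50163141  0.69450281] [-0.0003351  -0.00045946  0.00025832]
[array([325., 164.]), array([195., 164.]), array([297., 219.]), array([222., 219.]), array([259., 202.])]
```

View pics/wrist1.png

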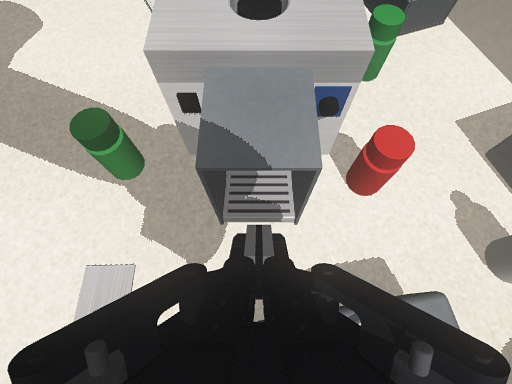

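View pics/z1.png

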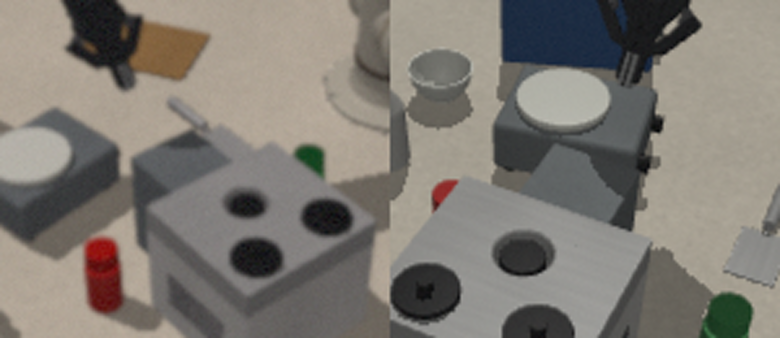

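Run:
```python
from fit import *
T=lambda x,z:U(x,0,z)-.173*zt
line_to(T(-.13,.16),vel=.1)
print(line_to(T(-.096,.138),vel=.06,f_stop=6), read_force(), read_time_s())
f0=read_force()
hit=line_to(T(-.096,.095),vel=.03,f_stop=14)
print(hit,read_ee_pos()-T(-.096,.095),read_force()-f0,read_time_s())
save('wrist','wrist2.png')
```

```text
False [-0.00582886 -0.13450773 -0.13771986] 4.1
False [ 7.02754334e-05 -6.40713144e-04  7.65253707e-04] [-1.79570928 -5.94880146  7.02569606] 5.6833
```

View pics/wrist2.png

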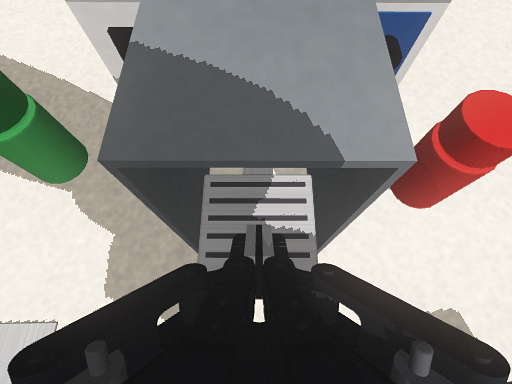

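Run:
```python
from fit import *
T=lambda x,z:U(x,0,z)-.173*zt
f=read_force()
line_to(T(-.1,.09),vel=.03);f=read_force();print(f[:2]@R[:,0],f[2],read_time_s())
for z in (.083,.077):
    h=line_to(T(-.1,z),vel=.02,f_stop=8);f=read_force()
    print(z,h,(read_ee_pos()-T(-.1,z))[2],f[:2]@R[:,0],f[2],read_time_s())
    if h: break
```

```text
3.3858886397166468 6.112204525191964 6.1
0.083 False 0.0007218085094736759 4.3959657842357585 6.454760606741915 6.6
0.077 False 0.0007599202550828965 3.2455881123294428 7.040084283792934 7.05
```

Run:
```python
from fit import *
T=lambda x,z:U(x,0,z)-.173*zt
z=.077
while z>.055:
    z-=.001
    h=line_to(T(-.1,z),vel=.015,f_stop=7);f=read_force()
    print(round(z,4),h,round((read_ee_pos()-T(-.1,z))[2],4),round(f[:2]@R[:,0],1),round(f[2],1),read_time_s())
    if f[2]>14: break
```

```text
0.076 False 0.0009 4.3 7.9 7.3
0.075 False 0.001 4.7 8.9 7.55
0.074 False 0.0011 4.8 10.0 7.8
0.073 False 0.0016 4.5 13.2 8.05
0.072 False 0.0022 3.5 19.8 8.3
```

Run:
```python
from fit import *
T=lambda x,z:U(x,0,z)-.173*zt
line_to(T(-.1,.0717),vel=.01)
for i in range(4):
    f=read_force();print(round(f[:2]@R[:,0],1),round(f[2],1),read_time_s(),read_ee_pos()[2]-T(-.1,.0717)[2]);wait(.22)
save('scene','scene3.png');save('side','side3.png')
line_to(T(-.1,.10),vel=.04);line_to(T(-.1,.138),vel=.06);print(read_force())
line_to(T(-.13,.16),vel=.1);line_to(T(-.2,.26),vel=.15)
print(read_time_s(),read_force())
for n in ('wrist','scene','side'):save(n,n+'4.png')
b=[cv2.imread('pics/scene4.png')[110:240,170:320],cv2.imread('pics/side4.png')[80:210,200:350]]
cv2.imwrite('pics/z4.png',cv2.resize(np.hstack(b),None,fx=2.6,fy=2.6,interpolation=cv2.INTER_CUBIC))
```

```text
3.2 20.9 8.55 0.002451941603866331
3.0 21.4 8.7667 0.0024663911390205295
3.1 20.7 8.9833 0.0024692401100010752
3.5 19.6 9.2 0.00248483351547954
[0.08702567 0.23137607 0.49138128]
12.65 [-0.65983921  0.11784515  0.06232304]
```

View pics/wrist4.png

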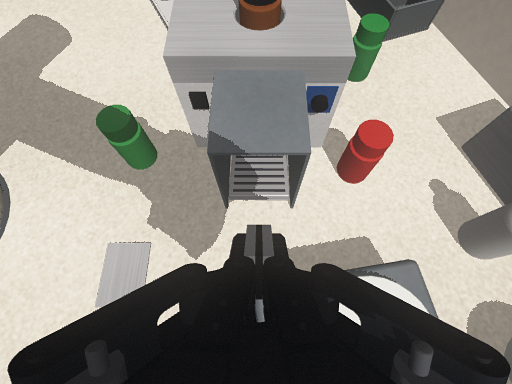

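View pics/z4.png

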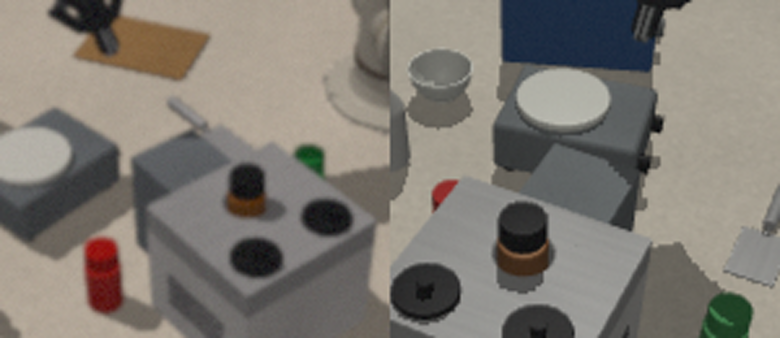

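Run:
```python
from fit import *
S4=load('side4.png');C4=load('scene4.png')
pr=[]
for s,uv in ((S4,(251.0,163.3)),(C4,(264.8,177.1))): pr.append(ray(s,*uv))
A=np.array([np.eye(3)-np.outer(d,d) for c,d in pr]);b=sum(M@c for M,(c,d) in zip(A,pr));X=np.linalg.solve(A.sum(0),b)
print(X,[onz(s,*uv,X[2]) for s,uv in ((S4,(251.0,163.3)),(C4,(264.8,177.1)))],U(.106,0,.19))
ang=np.arctan2(0.2834-.2610,.6211-.4665);print(np.degrees(ang))
# tray
dy=-np.array([np.cos(ang),np.sin(ang),0])
q=quat([0,0,-1],-uy);q2=quat([0,0,-1],dy)
for p,o in (((.5705,.034,.50),q),((.5705,.034,.37),q),((.536,.335,.45),q2),((.536,.335,.23),q2)):
    j=inverse_kinematics(np.array(p),o);print(None if j is None else np.round(j,2))
```

```text
[0.5712003  0.0340063  0.24039309] [array([0.57111277, 0.03340402, 0.24039309]), array([0.57161951, 0.03447661, 0.24039309])] [0.570488   0.03405776 0.19      ]
8.244216556816163
[0.06 0.2  0.5  1.86 0.   1.98]
[0.06 0.13 0.15 1.6  0.   1.98]
[ 0.56  0.32  0.54  1.79  0.   -1.16]
[ 0.56  0.28  0.07  1.35  0.   -1.16]
```

Run:
```python
from fit import *
q=quat([0,0,-1],-uy)
b=np.array([.571,.034])
line_to(U(-.2,0,.36)-.173*zt,vel=.2)
ungrasp()
move_ptp(np.array([*b,.50]),q)
for n in ('wrist',):save(n,n+'5.png')
print(line_to(np.array([*b,.374]),vel=.12,f_stop=8),read_force(),read_time_s())
clamp(40);print(read_finger_gap(),read_force(),read_time_s())
save('side','side5.png')
print(read_ee_pos())
```

```text
False [ 0.24769062 -0.61967383  0.13043346] 16.7
0.0489594345320926 [-0.26334425 -0.12955983  1.67790372] 17.1417
[0.57107214 0.03399595 0.37432922]
```

View pics/side5.png

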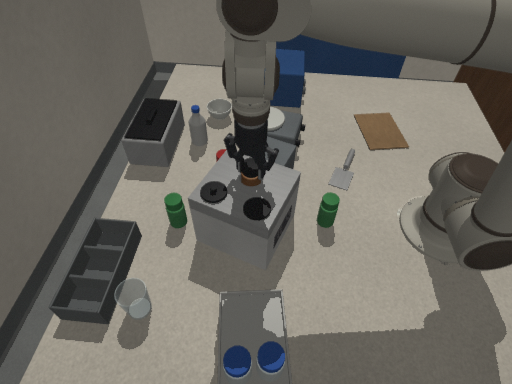

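Run:
```python
from fit import *
ang=np.radians(8.2);q2=quat([0,0,-1],[np.cos(ang),np.sin(ang),0])
line_to(np.array([.571,.034,.49]),vel=.12)
print(read_finger_gap(),read_force(),read_time_s())
p=np.array([.5365,.3315])
j=inverse_kinematics(np.array([*p,.49]),q2);print(np.round(j,2))
line_to(np.array([*p,.49]),vel=.15,ori=q2)
print(read_finger_gap(),read_time_s())
for n in ('side','wrist','scene'):save(n,n+'6.png')
```

```text
0.049041335660463196 [ 0.15102756  0.44547246 -1.40502382] 18.3083
[0.55 0.36 0.67 1.88 0.   1.98]
0.04872387590340713 20.4583
```

View pics/side6.png

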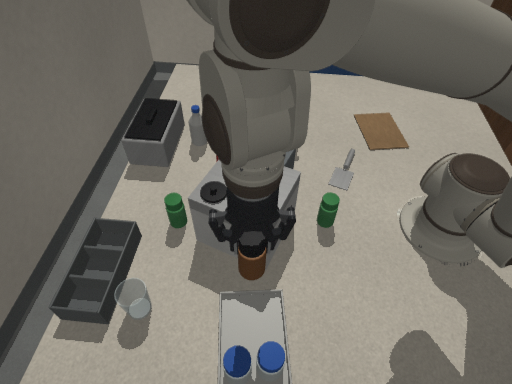

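View pics/scene6.png

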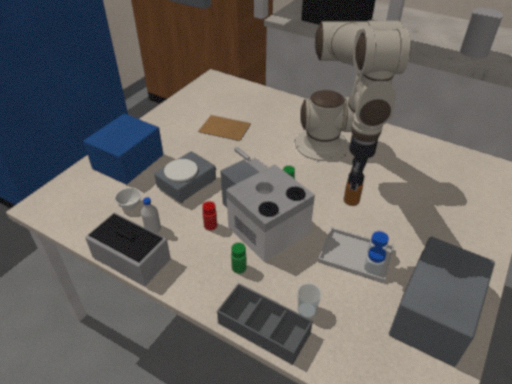

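View pics/wrist6.png

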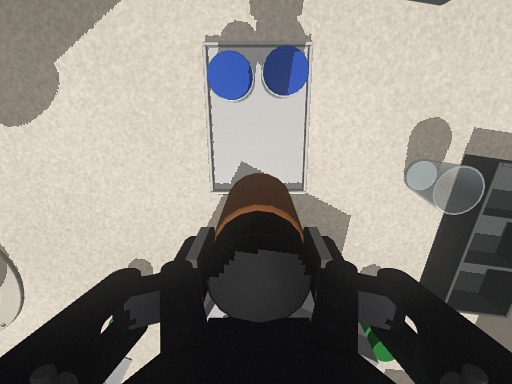

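Run:
```python
from fit import *
p=np.array([.5365,.3315])
line_to(np.array([*p,.265]),vel=.13)
f=read_force();h=line_to(np.array([*p,.238]),vel=.02,f_stop=4)
print(h,read_ee_pos(),read_force()-f,read_time_s(),read_finger_gap())
for n in ('side','scene'):save(n,n+'7.png')
```

```text
True [0.53653502 0.33147282 0.24794505] [ 0.34314151 -0.44145941  5.32221609] 23.3583 0.04872422866388822
```

View pics/side7.png

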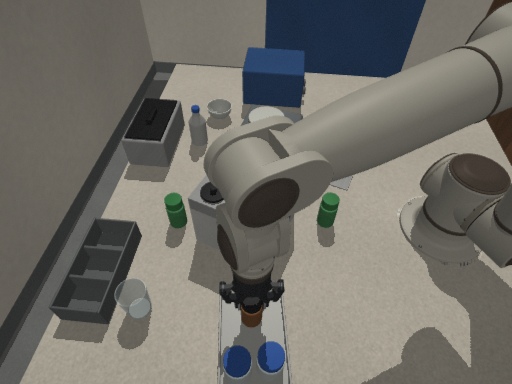

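Contact came at a TCP height of 0.248, against 0.246 expected, so the bottle is on the tray floor. I'll release it, retreat and check.

Run:
```python
from fit import *
p=np.array([.5365,.3315])
ungrasp();wait(.2)
line_to(np.array([*p,.45]),vel=.15)
line_to(np.array([.42,.1,.48]),vel=.25)
print(read_time_s(),read_force(),read_finger_gap())
for n in ('side','scene'):save(n,n+'8.png')
b=[cv2.imread('pics/scene8.png')[150:290,220:400],cv2.imread('pics/side8.png')[244:384,180:320]]
cv2.imwrite('pics/z8.png',cv2.resize(np.hstack(b),None,fx=2.4,fy=2.4,interpolation=cv2.INTER_CUBIC))
s=load('side8.png');
for f in ('side0.png','side8.png'):
    im=cv2.cvtColor(load(f)['pixels'],cv2.COLOR_RGB2HSV);m=cv2.inRange(im,(105,150,60),(125,255,255));m[:330]=0
    n,l,st,c=cv2.connectedComponentsWithStats(m);print(f,[(c[i].round(1).tolist(),st[i,4]) for i in range(1,n) if st[i,4]>50])
```

```text
26.8 [-1.14281759 -0.37641554  0.05064834] 0.08526061251448024
side0.png [([270.9, 356.7], np.int32(630)), ([236.9, 361.3], np.int32(649))]
side8.png [([270.9, 356.6], np.int32(632)), ([237.0, 361.2], np.int32(653))]
```

View pics/z8.png

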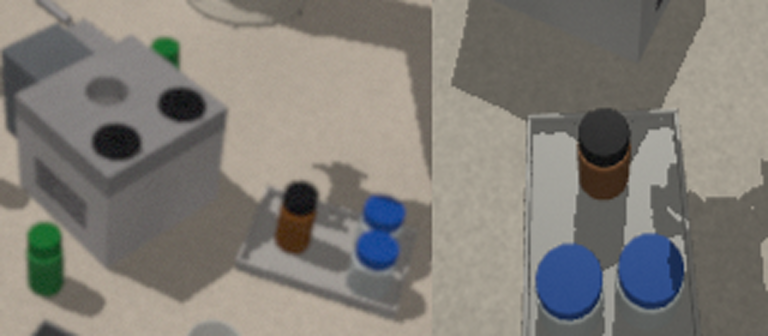

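The picture shows the brown bottle standing upright in the free part of the tray, at about (297,215) in the left panel. The jar positions match the first image to within 0.1 px.

```bash
python3 -c "
from h import *
print(read_time_s(),read_qd());close_job()"
```

```text
26.9 [ 1.05892159e-03 -5.30573788e-05  1.30171099e-03  7.38693546e-04
 -8.54079519e-04 -1.45827923e-03]
the job is handed in; nothing more can be done
```

The job is done and handed in at 26.9 s: the bottle stands upright in the free part of the tray and the jars have not moved.

- **Pedal:** I came in tilted 40° with the fingers closed and pressed the pedal slowly. The force rose from about 10 N to 20–21 N over the last 2 mm of commanded travel, which marked the stop. I held it there for about 0.7 s, with readings of 19.6–21.4 N, and then let it spring back. Afterwards the tread looked back at rest, and the bottle stood about 50 mm proud of the deck.
- **Bottle:** I gripped it at 40 N, lifted it clear and lowered it into the tray. It touched the floor about 2 mm above the expected height, which is within measuring error. I then opened the gripper and moved the arm away.
- **Last checks:** In the final pictures the bottle is upright and clear of the tray walls and jars. The jar caps are within 0.1 pixel of where they started, and the robot is touching nothing.

No check failed. There was a sideways force of about 6 N on the fingers part-way down, from friction on the tread. I shifted the fingers 4 mm outward, and it stayed at 3–5 N after that.

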